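# Ready the wafer iron: brush out, shells shut, heat set, switch on

## Robot

A 7-joint arm with a two-finger parallel gripper is mounted at the origin on the work surface. World frame = base frame: x ahead of the robot, y to its left, z up, the work surface at z = 0. Lengths are in mm, angles in degrees, forces in N, time in s.
With the tool pointing down it reaches from about 400 to 900 mm from the base axis. Payload 5.5 kg.
Tool frame: the origin (TCP) lies midway between the tips of the shut fingers; the grasp point (between the pads) lies 19 mm behind it; y points along the fingers, z is the direction in which the jaws open and shut, and the axes are right-handed (so a half turn about y gives the same grasp; the last joint's range is limited). The gripper opens to 85 mm and grips with 20 to 120 N. Pads are 22 mm wide; open, the fingers measure 114 mm over their backs; the gripper's body (76 mm by 85 mm) begins 54 mm behind the grasp point. The pads swing forward as they close: fully open they stand 13 mm farther back than shut.
Start: joints at [80.569, 28.699, -24.465, 88.831, 12.651, 65.22, -12.049], TCP at [269.697, -591.408, 231.31] pointing down, gripper open.
Joint ranges: [-164.97, 164.97], [-17.58, 116.51], [-87.97, 89.64], [11.32, 138.91], [-80.73, 260.73], [10.89, 115.49], [-147.41, 147.41]. Speed limits (degrees/s): [147.25, 147.25, 180, 180, 180, 180, 180].

## Interface

Orientations are given as a 3x3 rotation matrix whose columns are the frame's x, y, z axes.
In Python, from cell import * gives the robot as it stands. Calls block until the motion is done:
- reach(position, orientation): joint-space move of the TCP to a pose.
- servo_line(position, orientation=None, rate=150): straight line of the TCP; orientation=None keeps the orientation; rate is the mean speed in mm/s.
- set_joints(angles): joint-space move.
- open_gripper() and close(strength=None): open the fingers fully, or close them until they stop; strength is the grip in N (None keeps the last).
- pause(seconds).
- solve_ik(position, orientation): joint angles nearest the present ones, or None.
- snapshot(name): name is "side" or "top" or "wrist"; returns a dict with "color" (384x512x3 uint8, red, green, blue), "fx", "fy", "cx", "cy" (pixels), "extrinsics" (4x4, takes a point from world to camera coordinates); the wrist camera has in their place "mount" (4x4, takes a point from camera to tool coordinates, whose origin is the TCP and whose axes are the tool frame's). Camera axes: x right, y down, z forward; pixel columns grow to the right and rows downward; lengths in mm; the calibration is good to about 2 mm. A picture is of the moment at which its call begins: read the wrist's pose just before it. There is no depth.
A pose or a line that the arm cannot do raises Unreachable and nothing moves.
- job_done(): hands the job in, once; it reports no verdict.
Trained networks look in a picture, given as the dict that the camera call returned (one of the last four; its "shot" number tells which), for a name from the list of things; names that differ only in an ending like _2 or _b are one class to them, and where a whole thing is asked for, a point or a joint stands for the part that bears it (a point fixed in the world has none). Each returns a list of dicts, best first, with "conf" (0 to 1); they miss things now and then, are a little off and sometimes report something else, mostly with a low value. They report only what shows in the picture. A call takes as long as a camera call. They do not tell look-alikes from the thing itself.
- recognise(picture, name): "extent" ([left, top, right, bottom] in pixels, round what is visible of it).
- place_of(picture, name): "uv" ([column, row] in pixels: a listed point, or the origin of a listed thing).
Readings, each from a call of its own:
- current_time_s(): time.
- current_joint_positions(): joint angles.
- current_joint_velocities(): joint speeds.
- current_tau(): joint torques, N m.
- current_tcp_pos(): TCP position.
- current_tool_rot(): TCP orientation.
- current_wrist_force(): force on the tool from outside, world axes, zero at the start.
- current_ft_torque(): the same for the moment, N m.
- current_width(): opening from 0.0 (shut) to 1.0 (fully open).
Only numpy, scipy, OpenCV 4.12 (cv2) and the standard library are available. Lean on these libraries where they do the work, as an engineer would, in place of code of your own. Each camera call takes 0.05 s, during which the arm holds its last target. There are 200 camera calls.

## Task

Get the wafer iron ready to heat: first take the crumb brush off its lower plate and lay it flat, bristles down, in the shallow metal tray, then swing the open upper shell over and lower it gently, never letting it slam, until the two shells sit fully shut edge to edge. Next turn the thermostat knob until its pointer lines up with the one long mark, and last push the toggle switch all the way to the back to switch it on. Leave the gingerbread, the tartlet, the can and the wooden cone where they stand.

Things in the scene. Friction and masses are not known exactly. Their poses are not given: they have to be found in the camera images.
- iron: Wafer iron, fixed, stainless housing 230 mm deep (x -115 to 115), 345 wide (y -245 to 100), 55 high. Origin: on the table under the centre of the round dark shells (170 mm across). x points to its back (hinge), y left, z up; turned up to 0.3 rad. On its right part (y -240 to -105) a panel, 75 mm high at x = 0, slopes down to the front by 0.21 rad, with knob (rear) and toggle (front)
- lid (a joint): Angle of the upper shell on its hinge (rad): 0 fully shut, rim on rim; about 1.55 (upright) at the start, stop at 1.75. Stiff hinge: the shell (0.7 kg) stays wherever it is left; 1 to 7 N on the handle moves it
- lid_handle (a point): Centre of the upper shell's handle: black round bar 24 mm thick, 124 mm long, parallel to the hinge, on two steel arms; 220 mm from the hinge axis along the rim plane and 16 mm outside that plane. Shut, it lies 125 mm in front of the iron's origin, 104 mm above the table; upright, 0.31 m high. The shut shell's top is 126 mm above the table
- knob (a joint): Thermostat knob (rad): 0 = pointer straight to the back (off), grows clockwise seen from above, stop at 4.2. The long mark on the panel is at 2.0; the other marks are short. Turns stiffly (0.05 N m) and stays where left
- knob_grip (a point): On the knob's axis, 30 mm above the panel: a black bar grip 52 mm long, 14 wide, 33 high (top 10 mm above this point) on a flat skirt 60 mm across, whose top is 23 mm below this point; white pointer at one end of the bar. The axis is square to the sloped panel: its top leans 0.21 rad to the iron's front. Iron frame: x 29, y -175, z 112 mm
- dial_mark (a point): Middle of the long raised black mark on the panel (16 mm by 4.5 mm), 45 mm from the knob's axis, where the pointer must end
- toggle (a joint): Toggle switch (rad): 0 = leaning to the iron's front (off), 0.9 = leaning fully to the back (on). Stays where left, needs about 1.5 N at the tip
- toggle_tip (a point): Ball end (15 mm) of the steel toggle lever, 44 mm from its pivot, which lies in the panel at x -62, y -175, z 64 mm in the iron's frame. It swings in the iron's x-z plane, 0.45 rad either side of the panel's normal, so the tip travels 38 mm to the back
- brush: Crumb brush lying bristles down on the lower plate: a wooden block 130 mm long (x), 34 mm wide (y), 20 mm thick, on bristles 20 mm high (stiff), 110 g. Origin: centre of its underside; z up; the block is 20 to 40 mm above the origin
- tray: Shallow aluminium tray, 240 mm (x) by 180 mm (y), 26 mm high over its rolled rim, floor 4 mm, fixed, left or right of the iron. Origin: centre of its underside
- sheets: Bystander: pile of square gingerbread sheets with round holes, 150 mm wide, 63 mm high, on the other side of the iron from the tray; origin centre of its underside
- clock: Bystander: upright round gingerbread clock, 136 mm across, 172 mm high, behind on the left; origin centre of its underside
- tartlet: Bystander: tartlet with a stick, 76 mm across, 67 mm high, in front on the left; origin centre of its underside
- tin: Bystander: can, 90 mm across, 115 mm high, behind on the right; origin centre of its underside
- former: Bystander: wooden cone for rolling wafers, 60 mm across the foot, 137 mm high, in front on the right; origin centre of its underside
- plate_center (a point): Centre of the lower shell's cavity floor, 80 mm above the table; the cavity is 156 mm across and its rim 8 mm higher. The brush lies on this floor
- lid_hinge (a point): Middle of the hinge axis, which is parallel to the iron's y; 95 mm behind the iron's origin, 88 mm above the table
Things that resemble listed ones, but are neither listed nor needed, are in the scene too. Of the things shaped like the brush, the wooden one is meant.

How it is judged (in metres and radians):
On the way, in this order (a step that is already met when the one before it is completed fails the run):
1. the brush lies in the tray, released, with the upper shell still up (x of brush in the frame of tray between -0.065 and 0.065 m and y of brush in the frame of tray between -0.055 and 0.055 m and z of brush in the frame of tray below 0.012 m and angle between brush's own z axis and vertical below 0.15 rad and contact force between the fingers and brush below 0.1 N and value of joint lid above 1 rad), for 0.2 s.
2. the upper shell is fully shut on the lower one (value of joint lid below 0.02 rad), for 0.2 s.
3. the thermostat pointer is at the long mark (value of joint knob between 1.9 and 2.1 rad and value of joint lid below 0.02 rad), for 0.2 s.
4. the switch is pushed on (value of joint toggle above 0.75 rad), for 0.1 s.
At the end, for the whole second after the job is handed in: The brush lies at rest flat on the tray's floor, bristles down (tilt under 0.15 rad, its centre within 65 mm along and 55 mm across the tray's centre); the upper shell is shut to under 0.02 rad; the knob stands within 0.1 rad of the long mark (1.9 to 2.1); the toggle is past 0.75 rad (all of step 3 and x of brush in the frame of tray between -0.065 and 0.065 m and y of brush in the frame of tray between -0.055 and 0.055 m and z of brush in the frame of tray below 0.012 m and angle between brush's own z axis and vertical below 0.15 rad and linear speed of brush below 0.02 m/s and value of joint toggle above 0.75 rad); the robot touches nothing.
It fails at once if the upper shell is slammed (closes faster than 1.5 rad/s) (velocity of joint lid below -1.5 rad/s).
It fails at once if a bystander is moved by more than 25 mm (distance of any of sheets, clock, tartlet, tin, former from where it was at the start of the episode above 0.025 m).
It also fails if it takes over 72 s, if anything falls off the work surface, if the arm or the gripper's body presses on something with over 40 N, if the wrist force passes 120 N, or if a joint passes its speed limit or range.

## Working session

There is one attempt and no reset: what is moved stays moved. The work goes in short steps, each a Python script; the robot and the scene stay as the last script left them, time stands still between calls to the robot, and variables do not carry over. Pictures are saved under pics/ and viewed, about 8 in all and at most 12, crops included, and the job is handed in when it is done.

```bash
mkdir -p pics; ls
cat > h.py <<'E'
import numpy as np, cv2
from cell import *
def save(p,name,scale=1,crop=None):
    im=cv2.cvtColor(p["color"],cv2.COLOR_RGB2BGR)
    if crop: im=im[crop[1]:crop[3],crop[0]:crop[2]]
    if scale!=1: im=cv2.resize(im,None,fx=scale,fy=scale,interpolation=cv2.INTER_CUBIC)
    cv2.imwrite("pics/"+name+".png",im)
def P(p,T=None):
    K=np.array([[p["fx"],0,p["cx"]],[0,p["fy"],p["cy"]],[0,0,1]])
    if "extrinsics" in p: E=np.array(p["extrinsics"])
    else:
        E=np.linalg.inv(T@np.array(p["mount"]))
    return K,E
def tool():
    T=np.eye(4);T[:3,:3]=current_tool_rot();T[:3,3]=current_tcp_pos();return T
def ray(K,E,uv):
    d=E[:3,:3].T@np.linalg.inv(K)@np.array([uv[0],uv[1],1.]);c=-E[:3,:3].T@E[:3,3]
    return c,d/np.linalg.norm(d)
def atz(K,E,uv,z):
    c,d=ray(K,E,uv);return c+d*(z-c[2])/d[2]
def tri(obs):
    A=np.zeros((3,3));b=np.zeros(3);rs=[ray(*o) for o in obs]
    for c,d in rs:
        M=np.eye(3)-np.outer(d,d);A+=M;b+=M@c
    x=np.linalg.solve(A,b)
    return x,[round(float(np.linalg.norm((np.eye(3)-np.outer(d,d))@(x-c))),1) for c,d in rs]
def proj(K,E,X):
    q=K@(E[:3,:3]@np.asarray(X,float)+E[:3,3]);return q[:2]/q[2]
E
cat > a.py <<'E'
from h import *
S=snapshot("side");T=snapshot("top")
save(S,"side");save(T,"top")
im=np.vstack([cv2.imread("pics/side.png"),cv2.imread("pics/top.png")])
for n,p in(("side",S),("top",T)):
    im=cv2.imread(f"pics/{n}.png");cv2.imwrite(f"pics/{n}b.png",cv2.resize(im,(780,585)))
print(current_tool_rot())
Ks,Es=P(S);Kt,Et=P(T)
print("cam",ray(Ks,Es,(256,192)),ray(Kt,Et,(256,192)))
for n in "plate_center lid_hinge lid_handle knob_grip dial_mark toggle_tip brush tray iron sheets clock tartlet tin former".split():
    a=place_of(S,n);b=place_of(T,n)
    f=lambda l:[(np.round(x["uv"]).tolist(),round(x["conf"],2)) for x in l[:3]]
    print(n,f(a),f(b))
    if a and b:
        x,r=tri([(Ks,Es,a[0]["uv"]),(Kt,Et,b[0]["uv"])]);print("   ",x.round(1),r)
print(current_time_s())
E
python3 a.py
```

```text
pics
[[-9.09875161e-01 -6.63994460e-04  4.14881611e-01]
 [-4.14882136e-01  1.63187550e-03 -9.09873700e-01]
 [-7.28840385e-05 -9.99998448e-01 -1.76028242e-03]]
cam (array([165.29531479, 902.19138991, 965.08964257]), array([ 0.31786509, -0.6960899 , -0.64375511])) (array([ 362.49868782,    4.89007247, 1398.15963445]), array([ 0.14760716,  0.00720393, -0.98901983]))
plate_center [([247.0, 228.0], 0.98), ([155.0, 290.0], 0.16)] [([234.0, 187.0], 0.89), ([166.0, 152.0], 0.42)]
    [570.1  83.3  70.6] [5.0, 5.0]
lid_hinge [([213.0, 213.0], 0.96), ([351.0, 199.0], 0.49)] [([232.0, 159.0], 0.76)]
    [661.8  92.7  95. ] [1.4, 1.4]
lid_handle [([203.0, 147.0], 0.94)] [([165.0, 153.0], 0.74), ([226.0, 136.0], 0.63)]
    [594.8 229.6 418. ] [1.9, 1.9]
knob_grip [([249.0, 176.0], 0.67), ([306.0, 307.0], 0.67)] [([292.0, 165.0], 0.53)]
    [644.3 -96.8  94.9] [0.5, 0.5]
dial_mark [([258.0, 175.0], 0.68)] [([303.0, 168.0], 0.77)]
    [ 637.7 -132.8   77.4] [3.9, 3.9]
toggle_tip [([290.0, 182.0], 0.52)] [([294.0, 203.0], 0.42)]
    [ 521.6 -104.3  110.1] [3.0, 3.0]
brush [([148.0, 233.0], 0.61), ([
[... 176 characters left out ...]
.0], 0.9)]
    [524.3 422.5 -11.9] [6.1, 6.1]
iron [([244.0, 249.0], 0.6), ([199.0, 351.0], 0.28)] [([235.0, 193.0], 0.78), ([237.0, 188.0], 0.56)]
    [570.9  85.5 -13. ] [4.0, 4.0]
sheets [([334.0, 161.0], 0.66)] [([383.0, 226.0], 0.95)]
    [ 467.7 -403.9    1.9] [0.8, 0.8]
clock [([155.0, 292.0], 0.62), ([292.0, 185.0], 0.16)] [([166.0, 152.0], 0.88), ([231.0, 158.0], 0.73)]
    [704.  326.3  -2.1] [4.6, 4.6]
tartlet [([306.0, 308.0], 0.77)] [([196.0, 258.0], 0.81)]
    [346.  206.5  -4.7] [4.4, 4.4]
tin [([230.0, 177.0], 0.69)] [([317.0, 141.0], 0.72)]
    [ 757.3 -189.1  -12.3] [2.7, 2.7]
former [([350.0, 197.0], 0.73)] [([334.0, 261.0], 0.76)]
    [ 357.9 -242.4    3.2] [5.5, 5.5]
1.5
```

View pics/sideb.png

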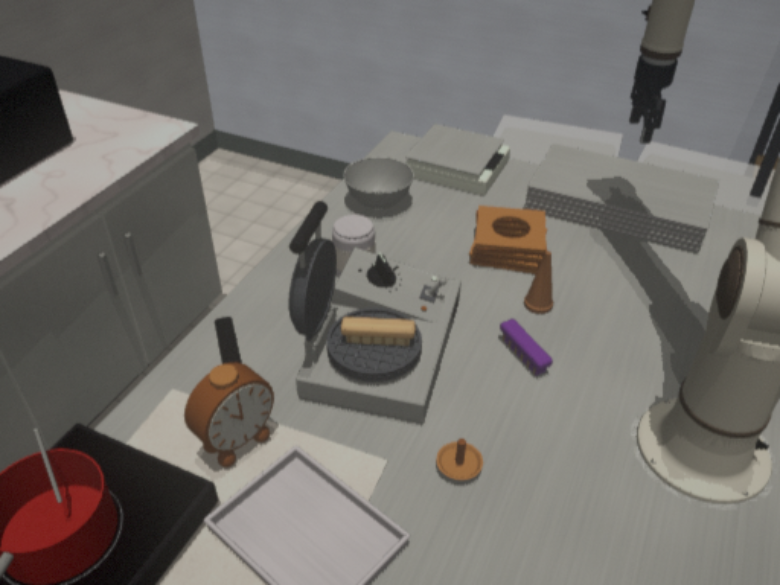

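View pics/topb.png

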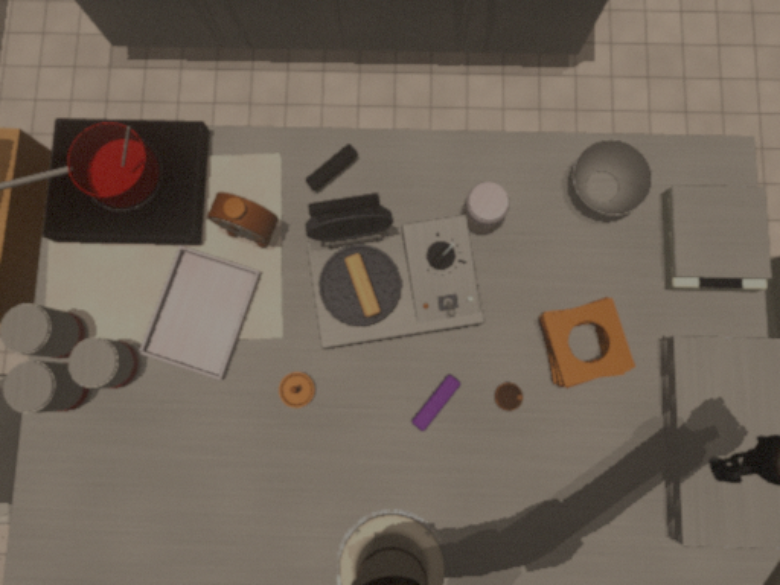

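The side view (780 px) shows three candidates for the brush: the wooden one on the plate at (378,330), a purple one at (525,345) and a black one at (228,340). In the top view they are at (362,285), (437,403) and (332,168). The wooden one on the lower plate is the one meant. The tray is on the left at (202,313) in the top view, with its corners visible. The iron is turned about +0.15 rad. Next I'll fit the iron's pose and measure the brush and tray.

```bash
cat > geo.py <<'E'
from h import *
from scipy.optimize import least_squares
def lidh(t): return np.array([95-220*np.cos(t)+16*np.sin(t),0,88+220*np.sin(t)+16*np.cos(t)])
PTS={"plate_center":[0,0,80],"lid_hinge":[95,0,88],"knob_grip":[29,-175,112],"dial_mark":[17,-215.9,78.8],"toggle_tip":[-89,-175,98.8],"lid_handle":lidh(1.55)}
def W(p,X):
    c,s=np.cos(p[2]),np.sin(p[2]);X=np.asarray(X,float)
    return np.array([p[0]+c*X[0]-s*X[1],p[1]+s*X[0]+c*X[1],X[2]])
def fit(obs,p0):
    """obs: (K,E,name,uv)"""
    f=lambda p:np.concatenate([proj(K,E,W(p,PTS[n]))-uv for K,E,n,uv in obs])
    r=least_squares(f,p0,loss="soft_l1",x_scale=[10,10,.05],f_scale=1.5)
    return r.x,f(r.x).reshape(-1,2).round(1)
def observe(pic,K,E,p,tol=25):
    o=[]
    for n in PTS:
        q=proj(K,E,W(p,PTS[n]))
        for c in place_of(pic,n):
            if np.linalg.norm(np.array(c["uv"])-q)<tol: o.append((K,E,n,np.array(c["uv"])));break
    return o
E
cat > b.py <<'E'
from geo import *
S=snapshot("side");T=snapshot("top");Ks,Es=P(S);Kt,Et=P(T)
p0=[570,83,.13]
o=observe(S,Ks,Es,p0)+observe(T,Kt,Et,p0)
p,r=fit(o,p0);print("iron",p)
for a,b in zip(o,r):print(a[2],a[3].round(),b)
b=[c["uv"] for c in place_of(S,"brush") if np.hypot(c["uv"][0]-245,c["uv"][1]-221)<15][0]
print("brush",tri([(Ks,Es,b),(Kt,Et,place_of(T,"brush")[0]["uv"])]))
s=512/780
cs=[atz(Kt,Et,(u*s,v*s),26) for u,v in((182,250),(260,270),(222,377),(143,352))]
print("tray corners",np.round(cs,0).tolist(),np.mean(cs,0))
e=[atz(Kt,Et,(u*s,v*s),120) for u,v in((353,254),(371,317))];print("brush ends",e,np.linalg.norm(e[0]-e[1]))
# ik checks
from scipy.spatial.transform import Rotation as R
def To(yaw,tilt,jaw="x"): # tool down then tilt toward +x iron by tilt
    down=np.array([np.sin(tilt),0,-np.cos(tilt)]);z=np.array([np.cos(tilt),0,np.sin(tilt)])
    M=np.column_stack([np.cross(down,z),down,z]);return R.from_euler("z",yaw).as_matrix()@M
for t in(1.55,1.2,.8,.4,.0):
    for tl in(-20,0,20,40,60):
        for sg in(1,-1):
            M=To(p[2],np.radians(tl));M=M@np.diag([sg,1,sg])
            q=solve_ik(W(p,lidh(t))+M[:,1]*19,M);print(t,tl,sg,None if q is None else np.round(q))
save(S,"brushcrop",6,(200,180,320,260))
E
python3 b.py
```

```text
iron [5.73263142e+02 7.77743471e+01 1.92169246e-01]
plate_center [246. 226.] [-1.4 -2.6]
lid_hinge [213. 214.] [-1.4  0.7]
knob_grip [250. 175.] [ 0.4 -1.4]
dial_mark [256. 175.] [ 1.6 -0.2]
toggle_tip [291. 181.] [-1.5  2.6]
lid_handle [200. 148.] [2.4 0.5]
plate_center [237. 187.] [-1.2  0.1]
lid_hinge [231. 156.] [0.5 1.3]
knob_grip [292. 169.] [-2.  -1.8]
dial_mark [301. 170.] [1.2 0.5]
toggle_tip [292. 205.] [4.6 0.3]
lid_handle [226. 135.] [-0.7 -0.3]
brush (array([657.53171737, 122.32540965, 160.03519407]), [116.0, 116.0])
tray corners [[650.0, 470.0, 26.0], [610.0, 297.0, 26.0], [378.0, 365.0, 26.0], [427.0, 536.0, 26.0]] [516.0736672  417.10932322  26.        ]
brush ends [array([630.05489027,  90.91439213, 120.        ]), array([503.07669095,  50.7447543 , 120.        ])] 133.1805650408716
1.55 -20 1 [ 16.  54. -63.  58.  39. 108. -23.]
1.55 -20 -1 [ -41.   65.   84.   61.  -54.  114. -145.]
1.55 0 1 [ 26.  40. -61.  79.  35.  81. -23.]
1.55 0 -1 [ -52.   50.   78.   82.  -48.   86. -145.]
1.55 20 1 [ 33.  26. -58.  98.  32.  51. -24.]
1.55 20 -1 [ -63.   37.   78.  101.  -
[... 1087 characters left out ...]
1 [ 30.  39. -56. 101.  27.  79. -25.]
0.4 -20 -1 [ -55.   43.   65.  104.  -32.   79. -147.]
0.4 0 1 [ 49.  35. -76. 115.  39.  61. -34.]
0.4 0 -1 [ -69.   36.   78.  119.  -42.   60. -139.]
0.4 20 1 [ 47.  10. -61. 131.  21.  25. -18.]
0.4 20 -1 [ -82.   15.   81.  134.  -39.   28. -141.]
0.4 40 1 None
0.4 40 -1 None
0.4 60 1 None
0.4 60 -1 None
0.0 -20 1 [ 29.  44. -54. 107.  32.  70. -29.]
0.0 -20 -1 [ -50.   45.   55.  109.  -33.   68. -147.]
0.0 0 1 [ 35.  30. -54. 122.  35.  45. -31.]
0.0 0 -1 [ -53.   29.   52.  125.  -35.   42. -146.]
0.0 20 1 [ 35.  20. -50. 137.  59.  17. -55.]
0.0 20 -1 [ 54.  35. -74. 137.  77.  34. 112.]
0.0 40 1 None
0.0 40 -1 None
0.0 60 1 None
0.0 60 -1 None
```

```bash
cat >> geo.py <<'E'
def down(jaw_angle,tilt_dir=None):
    z=np.array([np.cos(jaw_angle),np.sin(jaw_angle),0]);y=np.array([0,0,-1.]);return np.column_stack([np.cross(y,z),y,z])
E
cat > c.py <<'E'
from geo import *
p=[573.3,77.8,.192]
M=down(.306-np.pi/2)
print(current_joint_positions(),solve_ik([540,65,330],M))
reach([540,65,330],M)
out=[]
for k,xy in enumerate([(540,65),(500,0)]):
    if k: servo_line([*xy,330],M)
    Tm=tool();w=snapshot("wrist");K,E=P(w,Tm);save(w,f"w{k}",1.5)
    ob=observe(w,K,E,p,60);out+=ob
    print("cam",ray(K,E,(256,192)))
    for n in("brush","plate_center"):
        print(n,[(np.round(c["uv"]).tolist(),round(c["conf"],2),atz(K,E,c["uv"],80).round(0).tolist()) for c in place_of(w,n)])
    print([c["extent"] for c in recognise(w,"brush")])
p,r=fit(out,p);print("iron",p)
for a,b in zip(out,r):print(a[2],a[3].round(),b)
print(current_time_s())
a=cv2.imread("pics/w0.png");b=cv2.imread("pics/brushcrop.png");b=cv2.resize(b,(325,216));a=cv2.resize(a,(640,480));
b=cv2.imread("pics/w1.png");b=cv2.resize(b,(640,480))
cv2.imwrite("pics/wc.png",cv2.resize(np.vstack([a,b]),(450,600)) if 0 else cv2.resize(cv2.imread("pics/w0.png"),(780,585)))
E
python3 c.py
```

```text
[ 80.56896671  28.6978312  -24.46513588  88.8325054   12.65008777
  65.22176483 -12.0489022 ] [  43.16896261   23.84311987  -68.71913586   96.24421057   22.86391619
   75.79889642 -102.13828887]
cam (array([607.47850449,  86.3864152 , 471.64223895]), array([-0.27668606, -0.09353646, -0.95639728]))
brush [([294.0, 274.0], 0.89, [379.0, -53.0, 80.0]), ([254.0, 139.0], 0.7, [568.0, 74.0, 80.0])]
plate_center [([253.0, 138.0], 0.77, [568.0, 76.0, 80.0]), ([388.0, 135.0], 0.45, [628.0, -103.0, 80.0])]
[[241.2, 87.9, 269.9, 189.1]]
cam (array([567.30946405,  22.88594562, 472.26951674]), array([-0.27543617, -0.09362914, -0.95674892]))
brush [([271.0, 246.0], 0.91, [376.0, -64.0, 80.0]), ([219.0, 97.0], 0.9, [567.0, 72.0, 80.0]), ([222.0, 11.0], 0.62, [666.0, 95.0, 80.0])]
plate_center [([214.0, 90.0], 0.91, [574.0, 81.0, 80.0])]
[[198.0, 36.7, 234.7, 149.1], [236.2, 226.0, 307.8, 281.9], [327.4, 148.2, 341.2, 179.3], [402.2, 189.6, 511.7, 285.9]]
iron [5.68679310e+02 8.01898903e+01 1.96254250e-01]
plate_center [253. 138.] [-3.1 -1.2]
lid_hinge [258.  61.] [-0.3  1.9]
knob_grip [385. 132.] [ 3. -1.]
dial_mark [402. 140.] [1.  0.6]
toggle_tip [365. 214.] [-0.7 -0.5]
plate_center [214.  90.] [-0.4  4. ]
lid_hinge [218.  12.] [ 0.3 -0.8]
knob_grip [354.  82.] [0.7 1.6]
dial_mark [374. 100.] [ 0.2 -0.6]
toggle_tip [335. 176.] [-1.2 -0.9]
6.5
```

View pics/wc.png

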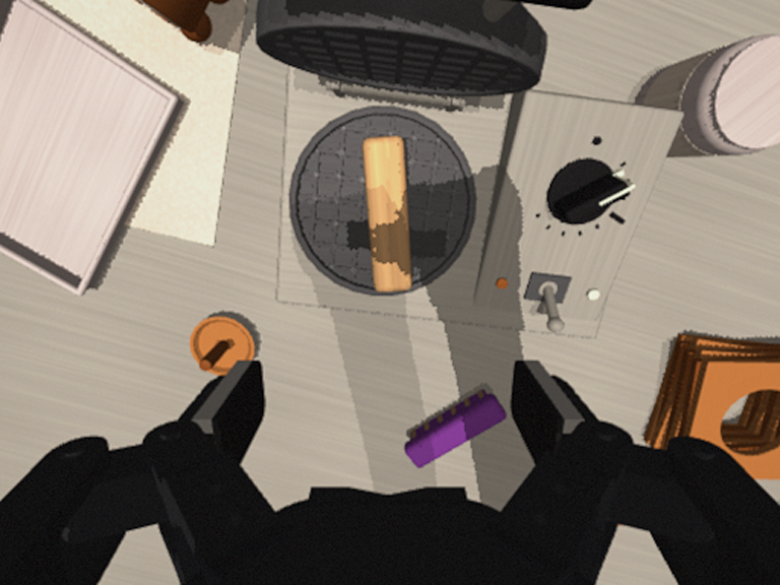

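View pics/brushcrop.png

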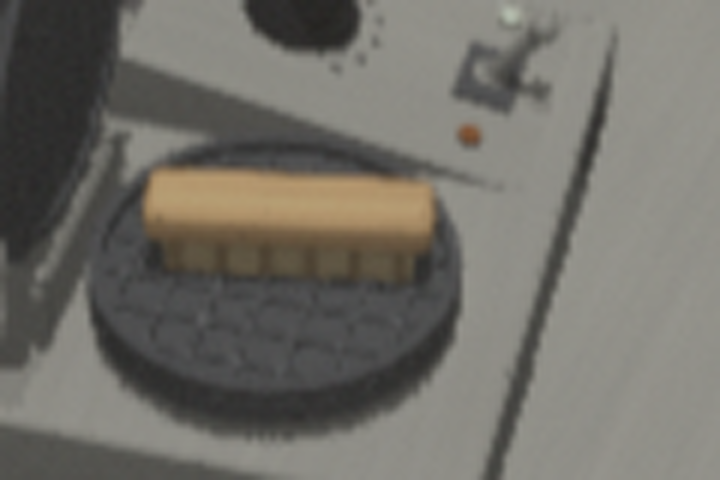

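The wrist view shows the wooden brush on the plate from (384,138) to (392,292), bristles down (confirmed in the crop). The purple brush on the table, at about (455,430), is a look-alike. The knob pointer already stands off zero, at about 1.1 rad. Next I'll segment the brush in both wrist views, triangulate it and then grasp.

```bash
cat > d.py <<'E'
from geo import *
M=down(.306-np.pi/2)
w=snapshot("wrist")
obs=[];ends=[]
for k,xy in enumerate([(540,65),(500,0)]):
    Tm=np.eye(4);Tm[:3,:3]=M;Tm[:3,3]=[*xy,330]
    if k:Tm=tool()
    K,E=P(w,Tm)
    im=cv2.cvtColor(cv2.resize(cv2.imread(f"pics/w{k}.png"),(512,384),interpolation=cv2.INTER_AREA),cv2.COLOR_BGR2HSV)
    m=cv2.inRange(im,(8,70,50),(28,255,255));m=cv2.morphologyEx(m,cv2.MORPH_CLOSE,np.ones((5,5)))
    n,l,st,ce=cv2.connectedComponentsWithStats(m)
    j=min(range(1,n),key=lambda i:np.hypot(*(ce[i]-[(255,139),(216,93)][k]))+(1e3 if st[i][4]<400 else 0))
    ys,xs=np.where(l==j);r=cv2.minAreaRect(np.column_stack([xs,ys]).astype(np.float32));print(st[j],r)
    b=cv2.boxPoints(r);b=b[np.argsort(b[:,1])]
    obs.append((K,E,r[0]));ends.append([(K,E,b[:2].mean(0)),(K,E,b[2:].mean(0))])
print("centre",tri(obs))
e=[tri([ends[0][i],ends[1][i]]) for i in(0,1)];print(e)
for k in(0,1):
    q=[atz(*ends[k][i],117) for i in(0,1)];d=q[0]-q[1];print(k,(q[0]+q[1])/2,np.linalg.norm(d),np.arctan2(d[1],d[0]))
E
python3 d.py
```

```text
[ 238   89   33  103 2739] ((253.94976806640625, 140.03285217285156), (102.47425079345703, 27.66715431213379), 86.58341979980469)
[ 195   37   39  113 3170] ((214.36065673828125, 92.96720886230469), (112.26431274414062, 29.876794815063477), 84.80557250976562)
centre (array([569.20441529,  75.71895223, 108.29631752]), [0.3, 0.3])
[(array([628.08912888,  98.21268588, 105.70828284]), [0.3, 0.3]), (array([504.37040508,  51.04840354, 109.86160043]), [0.3, 0.3])]
0 [566.68353955  74.97011446 117.        ] 129.52466014964955 0.3642462244392149
1 [566.14354193  73.04708169 117.        ] 128.88258805714264 0.3598319961457724
```

```bash
cat > e.py <<'E'
from geo import *
M=down(.36-np.pi/2);b=[567,75]
servo_line([*b,200],M,250)
servo_line([*b,92],M,120)
close(40);print(current_width(),current_wrist_force())
servo_line([*b,270],M,200);print(current_width())
N=down(-.29-np.pi/2);t=[517,418]
reach([*t,200],N)
Tm=tool();w=snapshot("wrist");save(w,"tr",1.5)
K,E=P(w,Tm);print([(c["uv"],c["conf"],atz(K,E,c["uv"],0)) for c in place_of(w,"tray")])
servo_line([*t,45],N,200);servo_line([*t,18],N,50)
print(current_wrist_force(),current_tcp_pos(),current_width())
open_gripper();servo_line([*t,200],N,250)
S=snapshot("side");save(S,"s2",1.5,(60,160,440,384))
print(current_time_s())
E
python3 e.py
```

```text
0.3924557242957129 [-1.01591684 -0.02505211  3.77418163]
0.38768955923916154
[]
[ 0.10491941 -0.83960799 -1.16064354] [516.97656331 417.90848078  17.75281462] 0.3930656692138524
14.8167
```

View pics/s2.png

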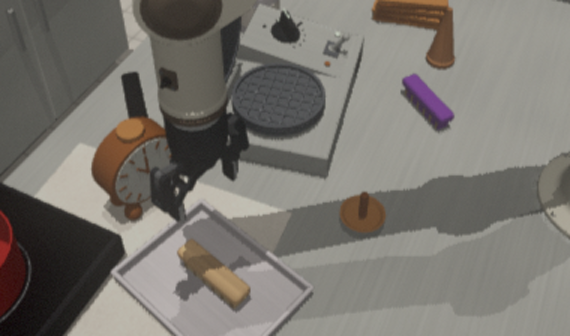

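The brush lies flat in the middle of the tray, at about (213,272). Now the lid.

```bash
cat > f.py <<'E'
from geo import *
p=[568.7,80.2,.196]
S=snapshot("side");T=snapshot("top")
print(tri([(*P(S),(200,148)),(*P(T),(226,135))]),W(p,lidh(1.55)))
s=place_of(S,"lid_handle");t=place_of(T,"lid_handle");print([(c["uv"],round(c["conf"],2)) for c in s[:2]+t[:3]])
N=down(p[2]);  # jaw along iron +x
Nb=down(p[2]+np.pi)
h=W(p,lidh(1.55))
for M in(N,Nb):print(solve_ik(h+[0,0,90],M))
E
python3 f.py
```

```text
(array([680.27899771,  97.81486349, 306.58949739]), [3.6, 3.6]) [673.08406614 100.92535422 308.28514537]
[([223.6, 135.4], 0.78)]
[-9.88307147e+00  2.47885020e+01 -1.38311620e+00  7.10762477e+01
  5.82896721e-01  8.41419059e+01  3.16849275e-02]
[ -51.43478177   47.68323481   84.43342729   72.71998053  -47.93563758
   97.55557792 -146.7319741 ]
```

```bash
cat > g.py <<'E'
from geo import *
p=[570,80.2,.196]
N=down(p[2]);h=W(p,lidh(1.55))
servo_line([*current_tcp_pos()[:2],380],None,300)
reach(h+[0,0,90],N);print("above",current_time_s())
servo_line(h+[0,0,-17],N,150);print(current_wrist_force())
close(25);print("w",current_width(),current_wrist_force())
for t in np.arange(1.45,.8,-.1):
    servo_line(W(p,lidh(t))+[0,0,-17],N,80)
    print(round(t,2),current_wrist_force().round(1),round(current_width(),2))
S=snapshot("side");save(S,"s3",1.5,(60,60,440,384))
print(current_time_s())
E
python3 g.py
```

```text
above 17.925
[-0.56916847 -0.57610773 -0.38047593]
w 0.2714879504325804 [2.87844215 0.6531531  2.34427253]
1.45 [1.8 1.6 7.8] 0.27
1.35 [-0.1  1.3  8.2] 0.27
1.25 [-1.2  2.8  7.2] 0.28
1.15 [-2.1  3.4  4.8] 0.27
1.05 [0.  4.4 0.9] 0.27
0.95 [-0.5  5.6  0.7] 0.27
0.85 [ 0.   5.8 -0.9] 0.27
22.4
```

View pics/s3.png

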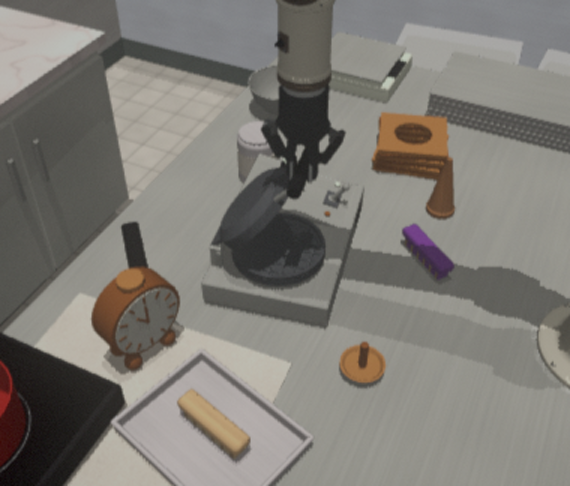

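```bash
cat > k.py <<'E'
from geo import *
p=[570,80.2,.196];N=down(p[2])
open_gripper();h=W(p,lidh(.85))
servo_line(h+[0,0,50],N,200);close(20)
servo_line(h+[0,0,16],N,120)
for t in np.arange(.75,-.01,-.15):
    servo_line(W(p,lidh(t))+[0,0,12],N,70)
    print(round(t,2),current_wrist_force().round(1))
b=W(p,lidh(0))
for dz in(10,8,6,4,2,0):
    f=current_wrist_force()[2]
    if f>15:break
    servo_line(b+[0,0,dz],N,20);print(dz,current_wrist_force().round(1),current_tcp_pos()[2])
S=snapshot("side");save(S,"s4",3,(160,130,320,280))
print(current_time_s())
E
python3 k.py
```

```text
0.75 [0.4 0.3 0.3]
0.6 [-0.5  0.3 -0.6]
0.45 [-0.3 -0.2  0.8]
0.3 [0.3 0.2 0.3]
0.15 [-0.3  0.3  0.2]
-0.0 [-1.2 -0.9  3.4]
10 [-6.3 -0.8 22.4] 115.60169148783298
28.6417
```

View pics/s4.png

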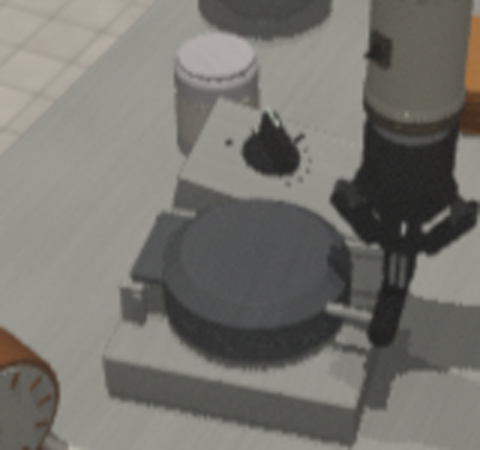

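```bash
cat >> geo.py <<'E'
Pi=[568.9,80.2,.196]
def vec(p,v): return W([0,0,p[2]],v)
def knobM(p,phi,sg=1):
    xp=vec(p,[np.cos(.21),0,np.sin(.21)]);yy=vec(p,[0,1,0]);n=np.cross(xp,yy)
    j=sg*(np.sin(phi)*xp+np.cos(phi)*yy);a=-n
    return np.column_stack([np.cross(a,j),a,j]),n,xp,yy
E
cat > l.py <<'E'
from geo import *
servo_line(current_tcp_pos()+[0,0,150],None,250)
K0=W(Pi,PTS["knob_grip"])
for sg in(1,-1):
    for phi in(.8,1.1,1.5,2.0,2.2):
        M,n,_,_=knobM(Pi,phi,sg);q=solve_ik(K0-n*17,M);print(sg,phi,None if q is None else np.round(q))
sg=-1 if solve_ik(K0+0,knobM(Pi,1.1,-1)[0]) is not None else 1
M,n,xp,yy=knobM(Pi,1.1,sg)
reach(K0+n*110,M)
Tm=tool();w=snapshot("wrist");K,E=P(w,Tm);save(w,"kn",1.5)
np.savez("kn.npz",K=K,E=E)
o=observe(w,K,E,Pi,60);p,r=fit(o,Pi);print(p)
for a,b in zip(o,r):print(a[2],a[3].round(),b)
f=K0-30*n
for nm,q in (("axisfoot",f),("grip top",f+40*n),("mark",f+45*(np.cos(2)*xp-np.sin(2)*yy))):print(nm,(proj(K,E,q)*1.5).round())
print(current_time_s())
E
python3 l.py
```

```text
1 0.8 [  7.  29.   1. 107.  -8.  32.  69.]
1 1.1 [  5.  29.   3. 108. -10.  32.  53.]
1 1.5 [  4.  29.   5. 108. -12.  32.  32.]
1 2.0 [  1.  29.   8. 108. -14.  33.   6.]
1 2.2 [  1.  29.   9. 108. -15.  33.  -5.]
-1 0.8 [-10.  31.  22. 108. -27.  35. -95.]
-1 1.1 [ -12.   31.   26.  108.  -30.   35. -110.]
-1 1.5 [ -15.   32.   29.  108.  -34.   36. -130.]
-1 2.0 [ 57.  57. -75. 106.  66.  58. 126.]
-1 2.2 [ 57.  57. -75. 106.  66.  58. 114.]
[5.69936697e+02 7.95588888e+01 1.88687206e-01]
lid_hinge [143. 279.] [ 0.6 -0.4]
knob_grip [256. 184.] [-2.   0.1]
dial_mark [288. 150.] [0.7 0.3]
toggle_tip [363. 242.] [ 0.2 -0.1]
axisfoot [380. 266.]
grip top [380. 282.]
mark [431. 226.]
31.5833
```

View pics/kn.png

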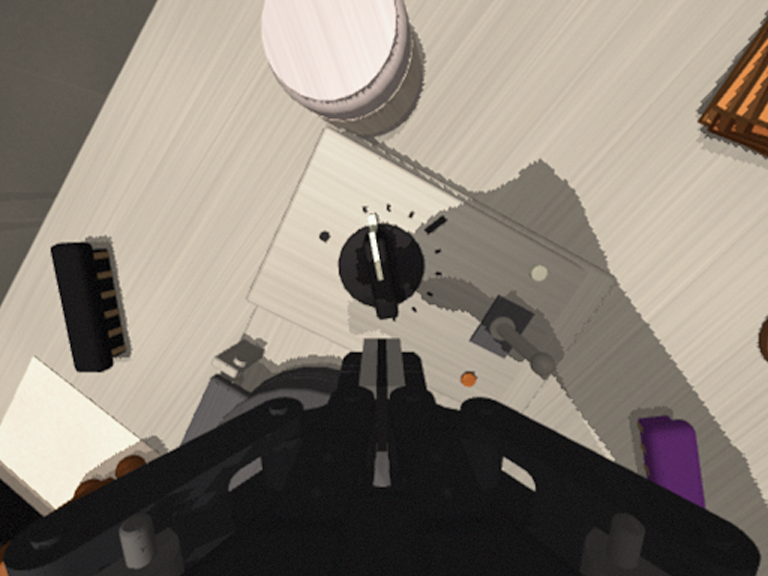

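The pointer runs from (388,315) to its tip at (373,215), about 0.95 rad. The long mark is at (435,225) and the "0" dot at (324,236). Next I'll grasp the bar and turn it to 2.0.

```bash
sed -i 's/^Pi=.*/Pi=[569.6,79.8,.191]/' geo.py
cat > m.py <<'E'
from geo import *
K0=W(Pi,PTS["knob_grip"])
M,n,xp,yy=knobM(Pi,.96)
reach(K0+n*110,M);open_gripper()
servo_line(K0+n*30,M,200);servo_line(K0-n*16,M,80);print(current_wrist_force())
close(40);print("w",current_width()*85,current_wrist_force(),current_ft_torque())
for phi in np.linspace(.96,2.0,6)[1:]:
    reach(K0-n*16,knobM(Pi,phi)[0])
    print(phi,current_wrist_force().round(1),current_ft_torque().round(2))
M2=current_tool_rot();print((knobM(Pi,2.)[0]-M2).round(3).tolist(),current_width()*85)
open_gripper();servo_line(K0+n*110,M,200) if 0 else servo_line(K0+n*110,knobM(Pi,2.)[0],200)
Tm=tool();w=snapshot("wrist");K,E=P(w,Tm);save(w,"kn2",4,(166,90,346,230))
f=K0-30*n
for nm,q in (("foot",f),("top",f+40*n),("mark",f+45*(np.cos(2)*xp-np.sin(2)*yy)),("pointer",f+40*n+26*(np.cos(2)*xp-np.sin(2)*yy))):print(nm,((proj(K,E,q)-[166,90])*4).round())
print(current_time_s())
E
python3 m.py
```

```text
[0.49814323 0.51559193 0.68481559]
w 13.182168079500766 [0.94462505 1.03030237 1.28083587] [ 0.09775376 -0.04194489  0.0284191 ]
1.168 [3.8 2.1 0.6] [ 0.27 -0.44 -0.04]
1.376 [4.2 2.  0.5] [ 0.37 -0.57 -0.03]
1.584 [ 6.5  3.3 -1.1] [ 0.39 -0.87  0.01]
1.792 [ 8.   2.7 -2.3] [ 0.33 -1.13  0.04]
2.0 [ 7.7  2.6 -3.4] [ 0.34 -1.35 -0.04]
[[-0.005, -0.004, -0.0], [0.001, -0.001, -0.004], [0.001, -0.001, -0.004]] 13.038304584673977
foot [364. 357.]
top [365. 401.]
mark [364. 516.]
pointer [365. 507.]
39.3667
```

View pics/kn2.png

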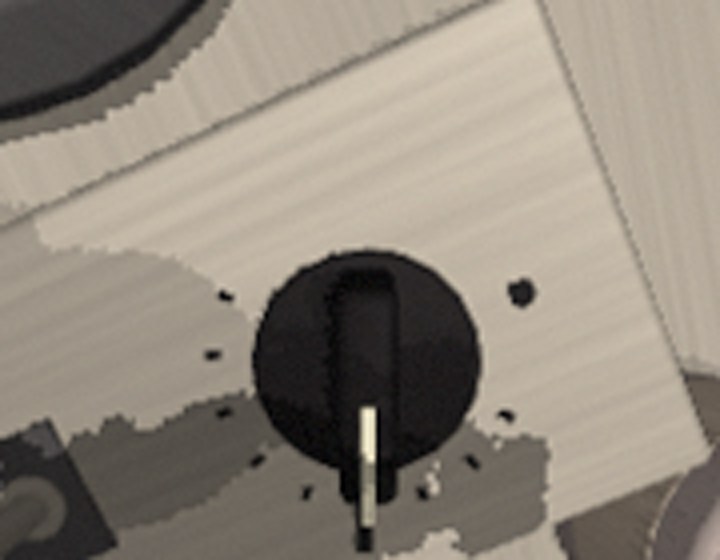

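The pointer at x≈368 lines up with the long mark at x≈364, within about 1°. Last is the toggle.

```bash
cat > n.py <<'E'
from geo import *
close(20)
c=[down(Pi[2]+s*np.pi/2) for s in(1,-1)];g=lambda x,z:W(Pi,[x,-175,z])
q0=current_joint_positions()
def cost(M):
    q=[solve_ik(g(-135,88),M),solve_ik(g(-66,90),M)]
    return 1e9 if any(x is None for x in q) else np.abs(np.array(q[0])-q0).max()
M=min(c,key=cost);print([cost(m) for m in c])
reach(g(-135,200),M);servo_line(g(-135,89),M,200);print(current_wrist_force().round(1))
for x in(-105,-90,-80,-72,-68,-65):
    servo_line(g(x,90),M,80);f=current_wrist_force();print(x,f.round(1))
    if np.linalg.norm(f[:2])>15:break
servo_line(g(-120,95),M,150);servo_line(g(-140,260),M,250)
reach(g(-240,330)+[0,-60,0],M)
S=snapshot("side");T=snapshot("top");w=[cv2.cvtColor(a["color"],cv2.COLOR_RGB2BGR) for a in(S,T)]
a=cv2.resize(w[0][120:340,90:390],None,fx=2,fy=2);b=cv2.resize(w[1][90:270,80:410],(600,327))
cv2.imwrite("pics/fin.png",cv2.resize(np.vstack([a[:,:600],b]),(470,600)))
cv2.imwrite("pics/fin2.png",cv2.resize(w[0][140:360,90:360],None,fx=2.7,fy=2.7,interpolation=cv2.INTER_CUBIC))
print("tip",tri([(*P(S),place_of(S,"toggle_tip")[0]["uv"]),(*P(T),place_of(T,"toggle_tip")[0]["uv"])]),g(-89,98.8),g(-51.5,106.7))
print(current_time_s(),current_wrist_force())
E
python3 n.py
```

```text
[np.float64(94.23659769347351), np.float64(60.04511865873813)]
[0.  0.  0.8]
-105 [-0.5  0.4  0.2]
-90 [0.  1.  0.6]
-80 [-1.1 -0.1 -0.5]
-72 [ 0.3  0.7 -0.4]
-68 [-2.4 -1.2  1.5]
-65 [-9.7 -0.7  6.5]
tip (array([545.67809164, -91.95539585, 113.61444144]), [1.6, 1.6]) [ 515.44061602 -108.91343653   98.8       ] [ 552.25867422 -101.79440636  106.7       ]
45.7667 [-0.02759753  0.18676523  0.43977359]
```

View pics/fin2.png

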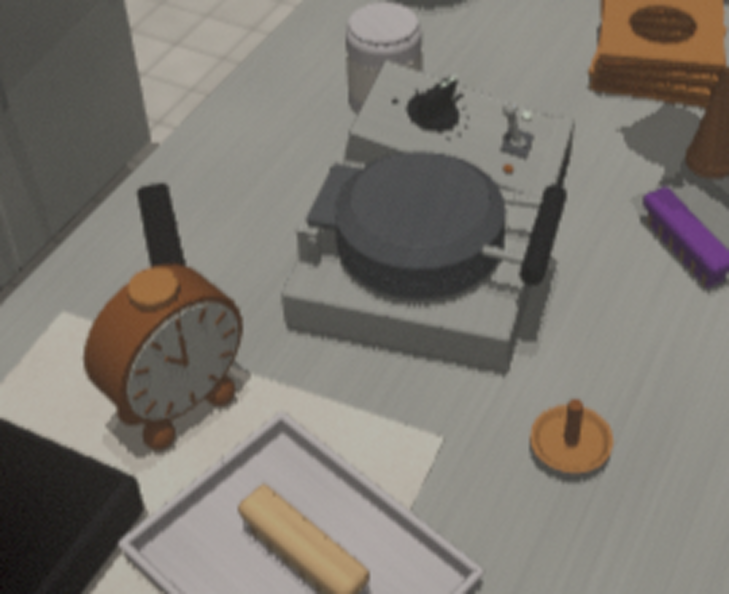

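The final view shows the shell shut at (420,225), the toggle leaning back at (515,120) and the brush flat in the tray at (300,540). The robot is clear of everything.

```bash
python3 -c "
from cell import *
job_done();print(current_time_s())"
```

```text
the job is handed in; nothing more can be done
the job is handed in; nothing more can be done
```

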